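# Clip the kit case's key onto the snap hook

### The arm

A 6-joint arm with a two-finger parallel gripper is mounted at the origin on the work surface. World frame = base frame: x ahead of the robot, y to its left, z up, the work surface at z = 0. Lengths are in mm, angles in rad, forces in N, time in s.
With the tool pointing down it reaches from about 350 to 875 mm from the base axis. Payload 4.2 kg.
Tool frame: the origin (TCP) lies at the very end of the fingers, on their centre line; the grasp point (between the pads) lies 19 mm behind it; z points along the fingers, y is the line along which they close (so a half turn about z gives the same grasp; the last joint's range is limited). The gripper opens to 85 mm and grips with 20 to 120 N. Pads are 22 mm wide; open, the fingers measure 114 mm over their backs; the gripper's body (76 mm by 85 mm) begins 54 mm behind the grasp point. The pads swing forward as they close: fully open they stand 13 mm farther back than shut.
Start: joints at [-0.96, 0.385, 0.008, 0, -1.194, -0.259], TCP at [215.382, -586.694, 199.112] pointing down, gripper open.
Joint ranges: [-3.14, 3.14], [-1.21, 2.06], [-1.07, 1.41], [-3.16, 2.05], [-2.99, -0.16], [-3.1, 3.1]. Speed limits (rad/s): [2.79, 2.79, 3.14, 3.14, 3.14, 3.14].

### API

Orientations are given as a unit quaternion [x, y, z, w].
In Python, from bench import arm, optics gives the robot as it stands. The module is installed in compiled form; this text tells all that it offers.
- The arm moves only by the tool step_arm, never from a script. Its argument "motion" is a list of rows, each an object with "dr": the turn, a rotation vector about the tool's x, y, z in units of 8 degrees (1.0 is 8 degrees), a list of three; "slide": the shift along the tool's x, y, z in mm, a list of three; "jaw": the finger opening in mm, from 0 to 85.4. A call has exactly 8 rows; each row is the pose to reach, as a shift and turn from the pose commanded when the call began, along the tool's axes at that moment; what a row does not reach only later rows make up. A row lasts 1/8 s, in which the tool goes at most 62.5 mm and 10.7 degrees, less where a joint would pass 70% of its speed; a pose out of reach is approached as far as the arm can. A call with a gripper value outside its range is refused whole. The fingers move at their own pace and stop on an object; the grip force is fixed at half the most. Time passes only in rows, so rows that repeat a pose let the fingers close, or fill a call up. It gives the time, the measured TCP pose, the force, the opening and the grip force at its end, in the units of the state.
- arm.read_state(): the state, without advancing time (a new reading comes with each control period).
- optics.get_image(name): name is "side" or "top"; returns the picture (420x560x3 uint8, blue, green, red); there is no depth.
- optics.camera_info(name): a dict with "camera_matrix" (3x3 intrinsics, pixels), "view" (4x4, takes a point from world to camera coordinates). Camera axes: x right, y up, looking along -z (the intrinsics and any distortion apply to the point x, -y, -z); pixel columns grow to the right and rows downward; lengths in mm; the calibration is good to about 2 mm. A picture is of the moment at which its call begins. camera_info takes no time and is no camera call.
- arm.job_done(): hands the job in; it is judged then, once.
The state is a dict: "clock": time; "joints": joint angles; "joint_vel": joint speeds; "joint_efforts": joint torques, N m; "position": TCP position; "ee_rot": TCP orientation; "contact_force": force on the tool from outside, world axes, zero at the start; "wrist_torque": the same for the moment, N m; "gripper_width": finger opening in mm; "grasp_force": force on a finger pad.
Only numpy, scipy, OpenCV 4.12 (cv2) and the standard library are available. Lean on these libraries where they do the work, as an engineer would, in place of code of your own. Each camera call takes 0.05 s, during which the arm holds its last target. There are 200 camera calls.

### The job

The sensor case is locked up for the day: draw the orange key straight out of the lock of the grey case and clip it onto the key stand. Push the steel eye of the key against the snap hook's sprung brass gate until it passes inside and the gate snaps shut through the eye, feeling for the click and never forcing it or ramming it against the hook (stay well under 18 N), then let go so that the key hangs freely. Leave everything else on the desk alone.

Things in the scene. Friction and masses are not known exactly. Their poses are not given: they have to be found in the camera images.
- case: Grey steel kit case with a blue lid, 180 deep x 250 wide x 88 mm high, fixed to the desk; origin at the middle of its underside, x from its front face to its back. The key stands in the lock of its front face.
- lock (a point): Centre of the keyway in the case's front face, 56 mm above the desk and 32 mm below the case's top. x points into the case (the key comes out along -x), z up. The keyway is an upright slot 4.5 mm wide, 11 mm high; the blade is 25 mm deep in it, with 0.5 mm of play up and down, so the key may droop a degree or two.
- key_fob (a point): Centre of the key's orange fob: a slab 44 mm long (x), 8 mm thick (y), 26 mm high (z); key 45 g. x points from blade to eye. At the start the key stands level in the lock, eye outwards; grip it over the 8 mm thickness. At -x of the fob follow a steel neck (8.5 mm) and a brass blade (25 mm long, 10 mm high, 3 mm thick).
- key_eye (a point): Centre of the outer bar of the key's steel eye, 46 mm along the fob's +x from its centre. The eye is an upright loop of 4 mm round wire on the fob's end; its opening is 22 mm long (x) and 14 mm high (z); the outer bar is upright (along z).
- stand: Key stand with snap hook: black round base 110 mm across, post 18 mm thick at its middle, fixed. Origin: middle of the base's underside; x the way the eye is pushed, y along the gate. The flat-lying hook is bolted on the post through a slotted foot: it sits up to 14 mm nearer or farther along x than the marks below; true in y and z.
- gate_mark (a point): Where the free end of the brass gate would be, were the hook centred in its slot (really up to 14 mm off along x; find it by feel); 145 mm above the desk, the hook's mid-height. x points into the hook, y from rivet to free end. The gate is a 4 mm round bar along y, 22 mm long; the rigid 7 mm nose begins 2.5 mm beyond this end (+y).
- back_mark (a point): Inner face of the hook's back bar, level with the gate's free end, were the hook centred (same offset as gate_mark): 17.5 mm behind the gate's centre line (+x). It is rigid and stops the eye. An eye bar pushed along +x on a line 1 to 4 mm on the rivet side (-y) of the free end slips past it 12 to 15 mm behind the gate's line, then the gate snaps shut through the eye.
- gate (a joint): Opening angle of the gate in rad: 0 shut against the nose, up to 0.9 as it swings into the hook (+x) about its rivet; a spring shuts it. Pushing it open takes about 3 N at first, up to about 8 N. More than 18 N on the hook is too much.
- board: Bystander: white and black controller board, 75 x 55 x 14 mm, origin at its underside's centre.
- dial_module: Bystander: white six-sided sensor board 38 mm across with a blue dial, 15 mm high, origin at its underside's centre.
- lamp_module: Bystander: white six-sided sensor board 38 mm across with a green lamp, 11 mm high, origin at its underside's centre.
- sonar_module: Bystander: white board 22 x 46 mm with two steel barrels, 15 mm high, origin at its underside's centre.
- spare_key: Bystander: blue key of the same shape lying flat on the desk (another case's key), origin at its fob, on the desk.
- driver: Bystander: red screwdriver 160 mm long, lying on the desk.
Not all that is in view belongs to the job. What is shaped like the part that bears key_fob but green or turquoise is not meant.

How it is judged (in metres and radians):
On the way, in this order (a step that is already met when the one before it is completed fails the run):
1. the key is drawn out of the lock (x of key_fob in the frame of lock below -0.057 m and height (world z) of key_fob above 0.045 m), for 0.1 s.
2. the key's eye pushes the gate open (value of joint gate above 0.4 rad and distance between key_eye and gate_mark below 0.045 m).
At the end, for the whole second after the job is handed in: The key hangs from the hook, let go (it may still swing a little): the eye's outer bar within 45 mm sideways of the gate mark and from 5 mm below to 15 mm above it, the fob's centre more than 25 mm below the mark, and the gate shut (below 0.08 rad) (value of joint gate below 0.08 rad and horizontal distance between key_eye and gate_mark below 0.045 m and z of key_eye in the frame of gate_mark between -0.005 and 0.015 m and z of key_fob in the frame of gate_mark below -0.025 m); the robot touches nothing.
It fails at once if the key presses on the stand or hook with more than 18 N (contact force between key and stand above 18 N).
It fails at once if the key is dropped on the desk (height (world z) of key_fob below 0.03 m).
It fails at once if a bystander is moved by more than 30 mm (distance of any of board, dial_module, lamp_module, sonar_module, spare_key, driver from where it was at the start of the episode above 0.03 m).
It also fails if it takes over 67 s, if anything falls off the work surface, if the arm or the gripper's body presses on something with over 40 N, if the wrist force passes 120 N, or if a joint passes its speed limit or range.

## Working session

There is one attempt and no reset: what is moved stays moved. The work goes in short steps, Python scripts to look and compute and a tool call to move; the robot and the scene stay as the last step left them, time stands still between calls to the robot, and variables do not carry over. Pictures are saved under pics/ and viewed, at most 10 in all, crops included, and the job is handed in when it is done.

Besides the shell and the picture viewer there is one more tool, called after ">>>" as name([rows], argument=value, ...), one row to a line, values as JSON. step_arm: Moves the arm, as the interface text tells. Its arguments: {"type":"object","properties":{"motion":{"type":"array","items":{"type":"object","properties":{"dr":{"type":"array","items":{"type":"number"}},"slide":{"type":"array","items":{"type":"number"}},"jaw":{"type":"number"}}}}},"required":["motion"]}

```bash
mkdir -p pics
python3 - <<'E'
from bench import arm, optics
import cv2, numpy as np, json
s=arm.read_state(); print({k:np.round(v,3).tolist() for k,v in s.items()})
for n in ("side","top"):
    im=optics.get_image(n); cv2.imwrite(f"pics/{n}0.png",im)
    c=optics.camera_info(n); print(n,{k:np.round(v,4).tolist() for k,v in c.items()})
E
```

```text
{'clock': 0.0, 'joints': [-0.96, 0.386, 0.007, -0.001, -1.194, -0.259], 'joint_vel': [-0.001, 0.001, 0.001, -0.0, -0.001, 0.0], 'joint_efforts': [-0.001, -39.229, 18.841, 4.186, -0.005, -0.0], 'position': [215.157, -586.105, 198.014], 'ee_rot': [-0.175, 0.985, 0.001, -0.0], 'contact_force': [1.016, -0.168, -0.397], 'wrist_torque': [-0.011, 0.025, -0.014], 'grasp_force': 0.0, 'gripper_width': 85.611}
side {'camera_matrix': [[419.0789, 0.0, 286.1285], [0.0, 419.0789, 206.8841], [0.0, 0.0, 1.0]], 'view': [[0.8891, -0.4574, 0.0186, -444.5832], [0.2435, 0.5069, 0.8269, -213.909], [-0.3876, -0.7307, 0.562, -1034.5088], [0.0, 0.0, 0.0, 1.0]]}
top {'camera_matrix': [[504.6396, 0.0, 287.3171], [0.0, 504.6396, 203.8142], [0.0, 0.0, 1.0]], 'view': [[-0.0219, -0.9996, -0.0203, 34.1749], [0.9806, -0.0254, 0.1944, -515.1071], [-0.1948, -0.0157, 0.9807, -1066.0577], [0.0, 0.0, 0.0, 1.0]]}
```

View pics/side0.png

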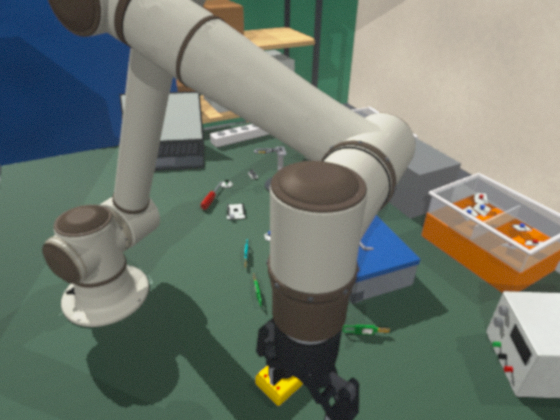

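View pics/top0.png

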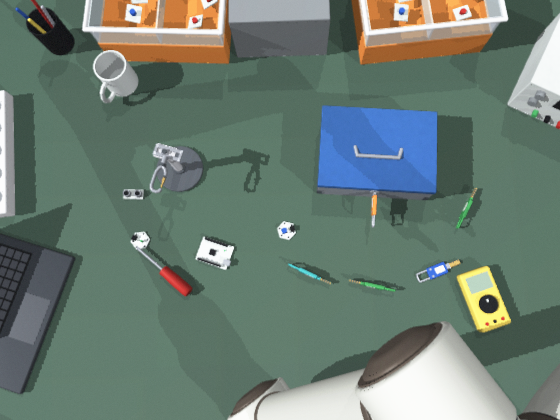

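Top view: the orange key stands in the case lock at about (375,208). Lookalikes are green (467,207), green (372,285), turquoise (310,272) and the blue spare (438,270). I choose the orange one. The stand base is at (182,168), with its hook around (160,170). Next is a close crop.

Run:
```python
import cv2, numpy as np
t=cv2.imread("pics/top0.png"); s=cv2.imread("pics/side0.png")
f=lambda im,x,y,w,h:cv2.resize(im[y:y+h,x:x+w],(400,300),interpolation=cv2.INTER_CUBIC)
o=np.vstack([np.hstack([f(t,335,170,80,60),f(t,130,130,80,60)]),np.hstack([f(s,240,130,80,60),f(t,300,90,160,120)])])
cv2.imwrite("pics/crop1.png",o)
```

```text
(no output)
```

View pics/crop1.png

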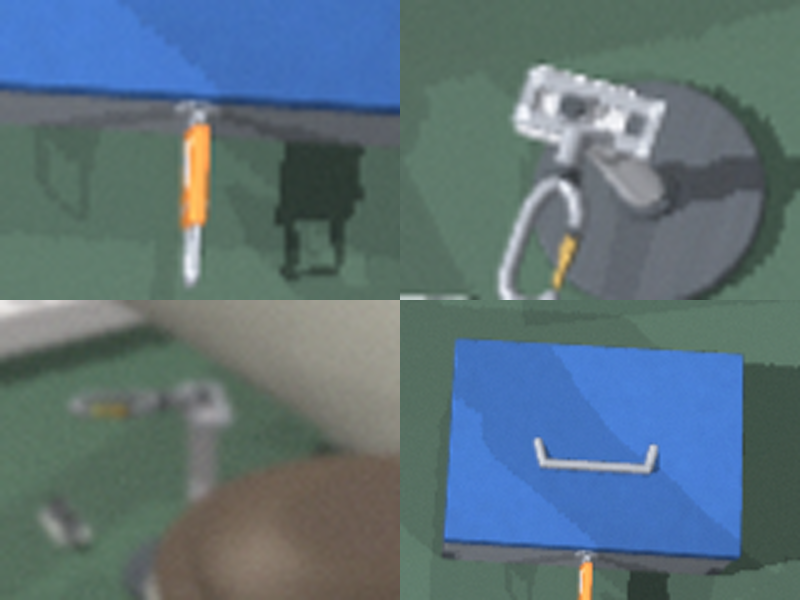

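The crop confirms the orange key: fob running (373,195)-(375,215), steel eye below it. On the stand, the brass gate is at about (163,182) on the right side of the hook, so the eye must be pushed roughly to image left (+Y world).

```bash
cat > h.py <<'E'
import cv2, numpy as np
from bench import arm, optics
def ray(n,px):
    c=optics.camera_info(n);K=c["camera_matrix"];V=np.array(c["view"])
    d=np.linalg.inv(K)@[px[0],px[1],1.];d=np.array([d[0],-d[1],-d[2]])
    R=V[:3,:3];return -R.T@V[:3,3],R.T@d
def at(n,px,z):
    o,d=ray(n,px);return o+d*(z-o[2])/d[2]
def proj(n,p):
    c=optics.camera_info(n);q=(np.array(c["view"])@[*p,1])[:3]
    u=np.array(c["camera_matrix"])@[q[0],-q[1],-q[2]];return u[:2]/u[2]
def mask(im,lo,hi,box):
    h=cv2.inRange(cv2.cvtColor(im,cv2.COLOR_BGR2HSV),lo,hi);m=np.zeros_like(h)
    x,y,w,g=box;m[y:y+g,x:x+w]=h[y:y+g,x:x+w];return m
def pts(m): 
    y,x=np.nonzero(m);return np.c_[x,y].astype(float)
def axis(P):
    c=P.mean(0);_,s,v=np.linalg.svd(P-c);return c,v[0],s/np.sqrt(len(P))
E
python3 - <<'E'
from h import *
t=cv2.imread("pics/top0.png")
np.set_printoptions(precision=2,suppress=True)
m=mask(t,(5,120,120),(22,255,255),(355,180,40,50));P=pts(m);print("fob px",axis(P),P.min(0),P.max(0))
W=np.array([at("top",p,69)[:2] for p in P]);c,v,s=axis(W);print("fob W",c,v,np.degrees(np.arctan2(v[1],v[0])),s,W.min(0),W.max(0))
m=mask(t,(12,90,90),(32,255,255),(150,170,25,25));P=pts(m);print("gate px",axis(P),P.min(0),P.max(0))
W=np.array([at("top",p,147)[:2] for p in P]);c,v,s=axis(W);print("gate W",c,v,np.degrees(np.arctan2(v[1],v[0])),s,W.min(0),W.max(0))
m=mask(t,(105,120,80),(125,255,255),(310,100,140,100));k=max(cv2.findContours(m,0,2)[0],key=cv2.contourArea)
for a in cv2.approxPolyDP(k,8,True)[:,0]: print("lid",a,at("top",a.astype(float),88))
# base disc
hsv=cv2.cvtColor(t,cv2.COLOR_BGR2HSV);print(hsv[175,192],hsv[140,240],t[175,192])
m=mask(t,(0,0,60),(180,60,130),(150,140,60,60));m=cv2.morphologyEx(m,cv2.MORPH_OPEN,np.ones((3,3)))
k=max(cv2.findContours(m,0,2)[0],key=cv2.contourArea);c,r=cv2.minEnclosingCircle(k);print("base",c,r,at("top",c,8))
for p in [(155,149),(176.6,156)]: print("slot",at("top",p,150))
print("tip eye",at("top",(373.5,225.5),63))
E
```

```text
fob px (array([374.01, 204.84]), array([-0.08,  1.  ]), array([5.83, 1.32])) [371. 195.] [376. 214.]
fob W [ 505.08 -166.31] [-0.99  0.14] 172.21117051033602 [12.91  2.85] [ 484.85 -171.83] [ 526.85 -158.72]
gate px (array([162.4, 181.5]), array([-0.27,  0.96]), array([2.94, 0.58])) [161. 177.] [164. 187.]
gate W [549.89 275.08] [-0.97  0.24] 166.23582261784864 [6.11 1.22] [538.39 271.87] [559.35 277.82]
lid [322 106] [727.79 -60.56  88.  ]
lid [318 186] [545.75 -45.55  88.  ]
lid [436 191] [ 528.08 -296.89   88.  ]
lid [436 112] [ 706.21 -310.95   88.  ]
[108  32 118] [ 72  56 124] [118 109 103]
base (179.5, 169.5) 41.719398498535156 [612.74 273.25   8.  ]
slot [618.76 291.49 150.  ]
slot [602.45 246.28 150.  ]
tip eye [ 460.74 -163.65   63.  ]
```

>>> step_arm([
  {"dr": [0, 0, -1.3], "slide": [-50, 35, 0], "jaw": 85},
  {"dr": [0, 0, -2.6], "slide": [-100, 70, 0], "jaw": 85},
  {"dr": [0, 0, -3.9], "slide": [-150, 105, 0], "jaw": 85},
  {"dr": [0, 0, -5.2], "slide": [-200, 140, 0], "jaw": 85},
  {"dr": [0, 0, -6.5], "slide": [-250, 175, 0], "jaw": 85},
  {"dr": [0, 0, -7.8], "slide": [-300, 210, 0], "jaw": 60},
  {"dr": [0, 0, -9.1], "slide": [-350, 245, 0], "jaw": 50},
  {"dr": [0, 0, -10.4], "slide": [-400, 280, 0], "jaw": 50},
])

```text
clock: 1.1
position: [495.0, -184.1, 198.9]
ee_rot: [0.786, -0.618, -0.0, 0.0]
contact_force: [1.4, -0.9, -0.3]
gripper_width: 50.0
grasp_force: 0.0
```

```bash
cat >> h.py <<'E'
from scipy.spatial.transform import Rotation as Rn
def go(p,yaw):
    "print slide (tool axes) and dr z units to reach world p with tool x at yaw deg, pointing down"
    s=arm.read_state();R=Rn.from_quat(s["ee_rot"]);x=np.radians(yaw)
    T=np.array([[np.cos(x),np.sin(x),0],[np.sin(x),-np.cos(x),0],[0,0,-1]])
    T=Rn.from_matrix(T)
    print("t",round(s["clock"],2),"pos",np.round(s["position"],1),"j",np.round(s["joints"],2),"F",np.round(s["contact_force"],1),"w",round(s["gripper_width"],1),"yaw",np.round(np.degrees(np.arctan2(*R.as_matrix()[1::-1,0])),2))
    print("slide",np.round(R.inv().apply(np.array(p)-s["position"]),1),"dr",np.round(np.degrees((R.inv()*T).as_rotvec())/8,2))
E
python3 -c "
from h import *
go((505.5,-168,150),-4.2)
im=optics.get_image('side');cv2.imwrite('pics/side1.png',im)
for p in [(505.5,-168,56),(550,275,145)]: print(proj('side',p))"
```

```text
t 1.1 pos [ 495.  -184.1  198.9] j [-0.05  0.22 -0.23 -0.   -1.12  0.29] F [ 1.4 -0.9 -0.3] w 50.0 yaw -76.29
slide [-13.1 -14.   48.9] dr [ 0.    0.   -9.01]
[318.34197954 257.38010446]
[262.01331107 151.92402799]
```

View pics/side1.png

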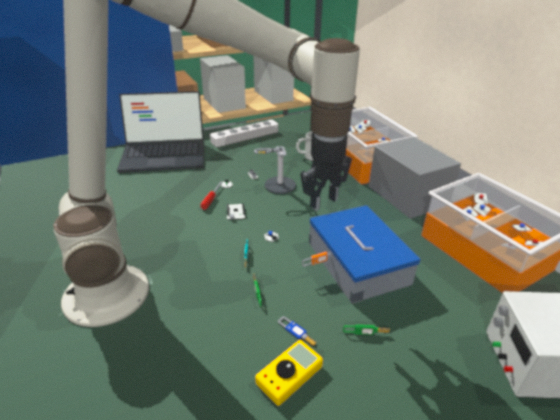

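The side view now shows the key free at about (317,258) and the stand's hook at (265,151). I'll triangulate the fob and gate using both views.

Run:
```python
from h import *
np.set_printoptions(precision=2,suppress=True)
t=cv2.imread("pics/top0.png");s=cv2.imread("pics/side1.png")
def tri(a,b):
    o1,d1=ray("top",a);o2,d2=ray("side",b);A=np.c_[d1,-d2];k=np.linalg.lstsq(A,o2-o1,rcond=None)[0]
    return (o1+d1*k[0]+o2+d2*k[1])/2, np.linalg.norm(o1+d1*k[0]-o2-d2*k[1])
for n,bt,bs,lo in [("fob",(355,180,40,50),(300,245,40,30),(5,120,120)),("gate",(150,170,25,25),(250,143,30,16),(12,80,80))]:
    P=pts(mask(t,lo,(32,255,255),bt));Q=pts(mask(s,lo,(32,255,255),bs))
    print(n,axis(P)[0],axis(Q)[0],len(Q),Q.min(0),Q.max(0),tri(P.mean(0),Q.mean(0)))
c=lambda im,x,y,w,h:cv2.resize(im[y:y+h,x:x+w],(400,300),interpolation=cv2.INTER_CUBIC)
t1=optics.get_image("top");cv2.imwrite("pics/top1.png",t1)
cv2.imwrite("pics/crop2.png",np.vstack([np.hstack([c(s,240,130,60,45),c(s,295,240,40,30)]),np.hstack([c(t,145,140,60,45),c(t,355,185,40,30)])]))
```

```text
fob [374.01 204.84] [317.42 256.92] 96 [311. 252.] [326. 264.] (array([ 505.32, -167.3 ,   57.67]), np.float64(4.023198501264545))
gate [162.43 181.57] [262.44 151.78] 9 [260. 151.] [264. 153.] (array([550.91, 275.33, 145.05]), np.float64(1.4423931396153544))
```

View pics/crop2.png

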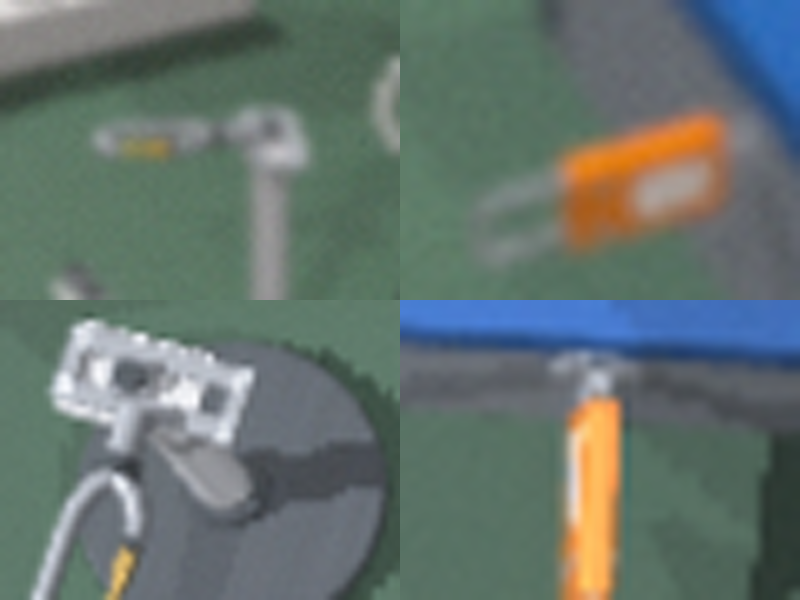

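>>> step_arm([
  {"dr": [0, 0, -1.3], "slide": [-2, -2, 0], "jaw": 50},
  {"dr": [0, 0, -2.6], "slide": [-4, -4, 0], "jaw": 50},
  {"dr": [0, 0, -3.9], "slide": [-6, -6, 5], "jaw": 50},
  {"dr": [0, 0, -5.2], "slide": [-8, -8, 15], "jaw": 50},
  {"dr": [0, 0, -6.5], "slide": [-10, -10, 25], "jaw": 50},
  {"dr": [0, 0, -7.8], "slide": [-12, -12, 35], "jaw": 50},
  {"dr": [0, 0, -9.0], "slide": [-13, -14, 49], "jaw": 50},
  {"dr": [0, 0, -9.0], "slide": [-13, -14, 49], "jaw": 50},
])

```text
clock: 2.2
position: [503.7, -170.3, 148.8]
ee_rot: [0.999, -0.042, -0.002, -0.0]
contact_force: [0.7, -0.1, -0.7]
gripper_width: 49.7
grasp_force: 0.0
```

Run:
```python
from h import *
np.set_printoptions(precision=2,suppress=True)
print(at("top",(375.2,195),69),at("top",(374.6,214),69))
t=cv2.imread("pics/top0.png")
h=cv2.cvtColor(t,cv2.COLOR_BGR2HSV)
for r in (198,202,206,210): print(r,h[r,369:380].tolist())
go((505,-168.5,37),-4.2)
```

```text
[ 526.78 -170.09   69.  ] [ 484.87 -166.47   69.  ]
198 [[74, 55, 111], [74, 56, 114], [35, 33, 132], [15, 78, 231], [18, 125, 251], [18, 159, 254], [17, 163, 253], [14, 165, 241], [71, 52, 107], [74, 54, 109], [74, 54, 104]]
202 [[74, 55, 112], [73, 55, 112], [73, 26, 138], [8, 28, 224], [16, 169, 249], [18, 161, 254], [17, 163, 252], [13, 167, 234], [74, 61, 113], [72, 56, 113], [74, 56, 113]]
206 [[73, 56, 114], [62, 43, 113], [22, 60, 152], [15, 65, 239], [17, 160, 253], [18, 159, 253], [16, 166, 250], [15, 149, 173], [75, 54, 113], [74, 58, 115], [74, 58, 114]]
210 [[73, 56, 113], [45, 44, 117], [17, 134, 168], [13, 140, 230], [18, 161, 254], [17, 160, 253], [16, 162, 250], [17, 108, 165], [73, 56, 114], [73, 59, 113], [72, 53, 110]]
t 2.2 pos [ 503.7 -170.3  148.8] j [-0.02  0.27 -0.29 -0.   -1.01  1.51] F [ 0.7 -0.1 -0.7] w 49.7 yaw -4.81
slide [  1.6  -1.9 111.8] dr [-0.    0.03 -0.08]
```

>>> step_arm([
  {"dr": [0, 0, 0], "slide": [1.6, -2.1, 20], "jaw": 50},
  {"dr": [0, 0, 0], "slide": [1.6, -2.1, 45], "jaw": 50},
  {"dr": [0, 0, 0], "slide": [1.6, -2.1, 70], "jaw": 50},
  {"dr": [0, 0, 0], "slide": [1.6, -2.1, 90], "jaw": 50},
  {"dr": [0, 0, 0], "slide": [1.6, -2.1, 105], "jaw": 50},
  {"dr": [0, 0, 0], "slide": [1.6, -2.1, 112], "jaw": 40},
  {"dr": [0, 0, 0], "slide": [1.6, -2.1, 112], "jaw": 25},
  {"dr": [0, 0, 0], "slide": [1.6, -2.1, 112], "jaw": 16},
])

```text
clock: 3.2
position: [507.4, -168.3, 38.8]
ee_rot: [0.999, -0.041, 0.001, 0.0]
contact_force: [-0.6, -0.0, 0.4]
gripper_width: 15.8
grasp_force: 0.0
```

>>> step_arm([
  {"dr": [0, 0, 0], "slide": [0, 0, 0], "jaw": 12},
  {"dr": [0, 0, 0], "slide": [0, 0, 0], "jaw": 8},
  {"dr": [0, 0, 0], "slide": [0, 0, 0], "jaw": 4},
  {"dr": [0, 0, 0], "slide": [0, 0, 0], "jaw": 2},
  {"dr": [0, 0, 0], "slide": [0, 0, 0], "jaw": 2},
  {"dr": [0, 0, 0], "slide": [0, 0, 0], "jaw": 2},
  {"dr": [0, 0, 0], "slide": [0, 0, 0], "jaw": 2},
  {"dr": [0, 0, 0], "slide": [0, 0, 0], "jaw": 2},
])

```text
clock: 4.2
position: [506.8, -168.2, 38.1]
ee_rot: [0.999, -0.041, -0.0, -0.0]
contact_force: [0.2, -0.0, 0.3]
gripper_width: 2.0
grasp_force: 0.0
```

```bash
python3 -c "
from h import *
go((505.5,-168.5,37),-4.8)
print(arm.read_state()['wrist_torque'])
im=optics.get_image('side');cv2.imwrite('pics/side2.png',cv2.resize(im[190:310,240:400],(800,600),interpolation=cv2.INTER_CUBIC))"
```

```text
t 4.2 pos [ 506.8 -168.2   38.1] j [-0.02  0.41 -0.42 -0.   -0.74  1.51] F [ 0.2 -0.   0.3] w 2.0 yaw -4.64
slide [-1.2  0.4  1.1] dr [-0.    0.    0.02]
[-0.004583   -0.03729234  0.01285223]
```

View pics/side2.png

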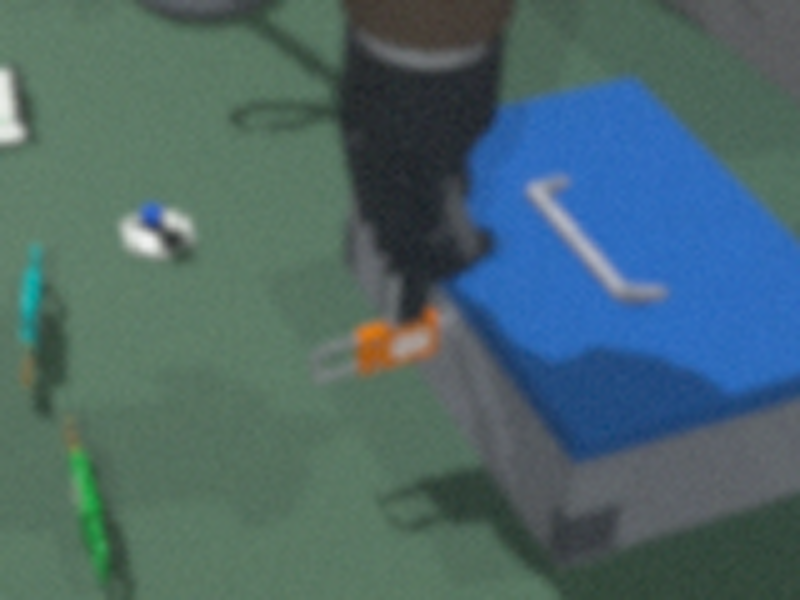

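```bash
python3 -c "
from h import *
for p in [(507,-168,38),(507,-168,70),(495,-184,199),(507,-168,100),(507,-168,150)]: print(p,proj('side',p),(proj('side',p)-[240,190])*5,proj('top',p))
im=optics.get_image('top');cv2.imwrite('pics/top2.png',im)
s=cv2.imread('pics/side1.png')
f=lambda im,x,y,w,h:cv2.resize(im[y:y+h,x:x+w],(400,400),interpolation=cv2.INTER_CUBIC)
cv2.imwrite('pics/crop3.png',np.hstack([f(im,330,150,100,100),f(s,280,140,80,80)]))"
```

```text
(507, -168, 38) [318.41029553 262.48133943] [392.05147765 362.40669717] [372.66213733 206.63677506]
(507, -168, 70) [319.18631562 253.04234849] [395.9315781  315.21174245] [374.81124289 203.84733453]
(495, -184, 199) [321.77390878 216.33070976] [408.86954392 131.6535488 ] [393.65672024 196.67587283]
(507, -168, 100) [319.93792944 243.90021915] [399.68964719 269.50109575] [376.9411553  201.08280584]
(507, -168, 150) [321.24562153 227.99432447] [406.22810765 189.97162236] [380.76538242 196.11913431]
```

View pics/crop3.png

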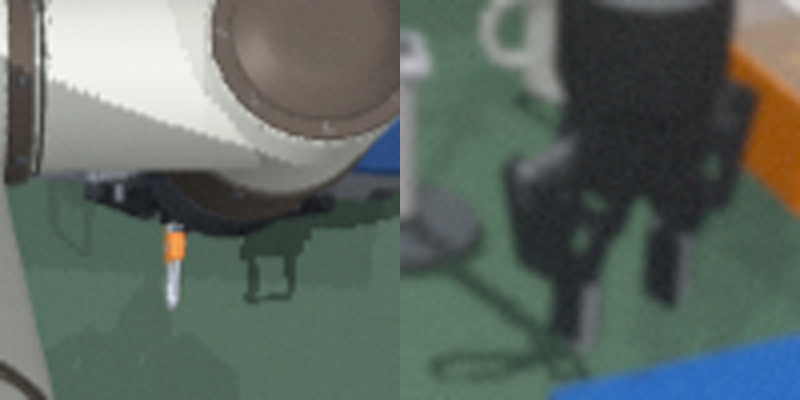

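The picture shows the fingertips at crop (400,320), level with the fob's top edge, although the reported TCP z is 38. In both views the real tips sit about 29 mm above the reported TCP, so the jaws closed over air. I'll open, go 28 mm lower (reported TCP ~10, still clear of the desk) and close again.

>>> step_arm([
  {"dr": [0, 0, 0], "slide": [0, 0, 0], "jaw": 40},
  {"dr": [0, 0, 0], "slide": [0, 0, 0], "jaw": 40},
  {"dr": [0, 0, 0], "slide": [0, 0, 0], "jaw": 40},
  {"dr": [0, 0, 0], "slide": [0, 0, 0], "jaw": 40},
  {"dr": [0, 0, 0], "slide": [0, 0, 7], "jaw": 40},
  {"dr": [0, 0, 0], "slide": [0, 0, 14], "jaw": 40},
  {"dr": [0, 0, 0], "slide": [0, 0, 21], "jaw": 40},
  {"dr": [0, 0, 0], "slide": [0, 0, 28], "jaw": 40},
])

```text
clock: 5.3
position: [506.7, -168.1, 9.4]
ee_rot: [0.999, -0.041, -0.0, 0.0]
contact_force: [-0.4, 0.3, 0.1]
gripper_width: 40.0
grasp_force: 0.0
```

```bash
python3 -c "
from h import *
go((505.5,-168.5,10),-4.8)
im=optics.get_image('side');cv2.imwrite('pics/side3.png',cv2.resize(im[190:310,240:400],(800,600),interpolation=cv2.INTER_CUBIC))"
```

```text
t 5.3 pos [ 506.7 -168.1    9.4] j [-0.02  0.45 -0.45 -0.   -0.67  1.51] F [-0.4  0.3  0.1] w 40.0 yaw -4.64
slide [-1.1  0.4 -0.6] dr [0.   0.   0.02]
```

View pics/side3.png

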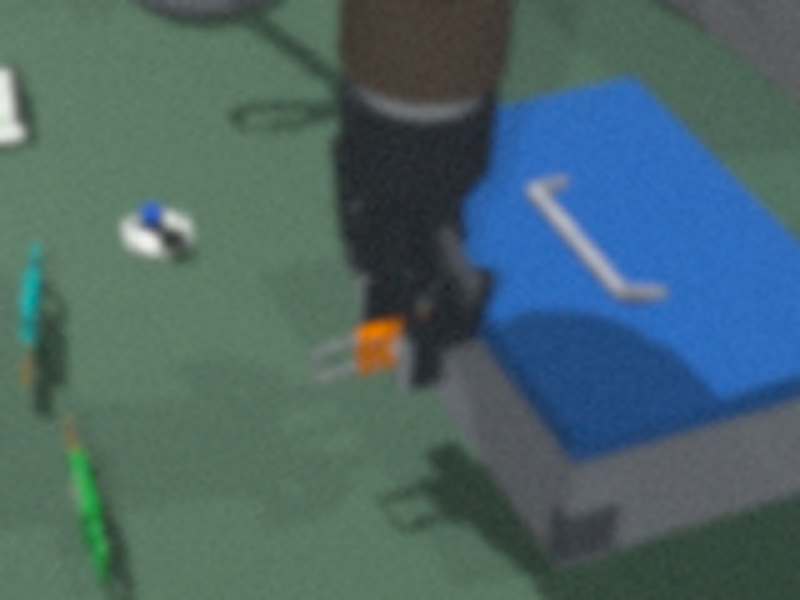

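The near finger is now in front of the fob, tip at crop (420,385), so the jaws straddle the key. Closing.

>>> step_arm([
  {"dr": [0, 0, 0], "slide": [0, 0, 0], "jaw": 25},
  {"dr": [0, 0, 0], "slide": [0, 0, 0], "jaw": 16},
  {"dr": [0, 0, 0], "slide": [0, 0, 0], "jaw": 12},
  {"dr": [0, 0, 0], "slide": [0, 0, 0], "jaw": 8},
  {"dr": [0, 0, 0], "slide": [0, 0, 0], "jaw": 4},
  {"dr": [0, 0, 0], "slide": [0, 0, 0], "jaw": 2},
  {"dr": [0, 0, 0], "slide": [0, 0, 0], "jaw": 2},
  {"dr": [0, 0, 0], "slide": [0, 0, 0], "jaw": 2},
])

```text
clock: 6.35
position: [507.0, -168.2, 10.4]
ee_rot: [0.999, -0.04, 0.0, 0.0]
contact_force: [-1.2, 0.4, 3.6]
gripper_width: 6.3
grasp_force: 61.5
```

>>> step_arm([
  {"dr": [0, 0, 0], "slide": [-2, 0, 0], "jaw": 2},
  {"dr": [0, 0, 0], "slide": [-6, 0, 0], "jaw": 2},
  {"dr": [0, 0, 0], "slide": [-10, 0, 0], "jaw": 2},
  {"dr": [0, 0, 0], "slide": [-15, 0, 0], "jaw": 2},
  {"dr": [0, 0, 0], "slide": [-20, 0, 0], "jaw": 2},
  {"dr": [0, 0, 0], "slide": [-26, 0, 0], "jaw": 2},
  {"dr": [0, 0, 0], "slide": [-33, 0, 0], "jaw": 2},
  {"dr": [0, 0, 0], "slide": [-40, 0, 0], "jaw": 2},
])

```text
clock: 7.35
position: [466.2, -164.9, 10.0]
ee_rot: [0.999, -0.041, -0.0, -0.0]
contact_force: [-0.8, 0.1, -0.6]
gripper_width: 6.9
grasp_force: 61.2
```

```bash
python3 -c "
from h import *
go((505.5,-168.5,10),-4.8)
im=optics.get_image('side');t=optics.get_image('top');cv2.imwrite('pics/side4f.png',im);cv2.imwrite('pics/top4f.png',t)
P=pts(mask(im,(5,120,120),(22,255,255),(280,235,60,50)));print(len(P),P.mean(0),P.min(0),P.max(0))"
```

```text
t 7.35 pos [ 466.2 -164.9   10. ] j [-0.01  0.4  -0.54 -0.   -0.63  1.5 ] F [-0.8  0.1 -0.6] w 6.9 yaw -4.65
slide [39.5  0.4  0. ] dr [-0.    0.    0.02]
46 [299.82608696 263.06521739] [297. 259.] [312. 268.]
```

The key came out with the hand. Lifting and carrying it toward the stand while turning.

>>> step_arm([
  {"dr": [0, 0, 0], "slide": [-5, 0, -25], "jaw": 2},
  {"dr": [0, 0, 1.2], "slide": [-5, -15, -55], "jaw": 2},
  {"dr": [0, 0, 2.4], "slide": [-5, -50, -80], "jaw": 2},
  {"dr": [0, 0, 3.6], "slide": [0, -90, -92], "jaw": 2},
  {"dr": [0, 0, 4.8], "slide": [0, -135, -92], "jaw": 2},
  {"dr": [0, 0, 6.0], "slide": [0, -180, -92], "jaw": 2},
  {"dr": [0, 0, 7.2], "slide": [0, -215, -92], "jaw": 2},
  {"dr": [0, 0, 8.4], "slide": [0, -240, -92], "jaw": 2},
])

```text
clock: 8.45
position: [486.5, 76.0, 102.2]
ee_rot: [0.809, -0.588, 0.0, -0.0]
contact_force: [1.0, -0.2, -1.8]
gripper_width: 6.5
grasp_force: 61.0
```

Run:
```python
from h import *
np.set_printoptions(precision=2,suppress=True)
t=cv2.imread("pics/top0.png")
# plate: bright, upsampled
c=cv2.resize(t[140:200,145:205],None,fx=8,fy=8,interpolation=cv2.INTER_CUBIC)
h=cv2.cvtColor(c,cv2.COLOR_BGR2HSV)
m=cv2.inRange(h,(0,0,150),(180,45,255));m[125:]=0
m=cv2.morphologyEx(m,cv2.MORPH_CLOSE,np.ones((15,15)))
k=max(cv2.findContours(m,0,2)[0],key=cv2.contourArea);b=cv2.boxPoints(cv2.minAreaRect(k))
w=np.array([at("top",p/8-.45+[145,140],150)[:2] for p in b]);print(w)
for i in range(4):
    d=w[(i+1)%4]-w[i];print("edge",np.linalg.norm(d),np.degrees(np.arctan2(d[1],d[0])))
m=cv2.inRange(h,(12,90,90),(32,255,255));m[:, 240:]=0;m[:240]=0
P=pts(m)/8-.45+[145,140]
W=np.array([at("top",p,147)[:2] for p in P]);cc,v,s=axis(W);q=(W-cc)@v
print("gate",cc,np.degrees(np.arctan2(v[1],v[0])),s,q.min(),q.max(),cc+v*q.min(),cc+v*q.max())
go((510,176,102),-106)
```

```text
[[633.18 298.58]
 [631.35 234.25]
 [604.13 233.75]
 [605.92 297.75]]
edge 64.35490767637688 -91.63415132094522
edge 27.21771640352077 -178.93375969023518
edge 64.02605150336187 88.39748225091786
edge 27.270479145174583 1.752943775536363
gate [549.76 274.99] 164.08305252768454 [5.9  1.28] -9.64457016302084 11.808856753762592 [559.04 272.35] [538.41 278.23]
t 8.45 pos [486.5  76.  102.2] j [ 0.49  0.26 -0.45  0.   -0.86 -0.17] F [ 1.  -0.2 -1.8] w 6.5 yaw -72.08
slide [-88.  -53.1   0.3] dr [-0.    0.    4.24]
```

>>> step_arm([
  {"dr": [0, 0, 0.8], "slide": [-15, -8, 0], "jaw": 2},
  {"dr": [0, 0, 1.6], "slide": [-30, -17, 0], "jaw": 2},
  {"dr": [0, 0, 2.4], "slide": [-45, -26, 0], "jaw": 2},
  {"dr": [0, 0, 3.2], "slide": [-60, -36, 0], "jaw": 2},
  {"dr": [0, 0, 4.0], "slide": [-75, -46, 0], "jaw": 2},
  {"dr": [0, 0, 4.25], "slide": [-86, -54, 2], "jaw": 2},
  {"dr": [0, 0, 4.25], "slide": [-86, -54, 2], "jaw": 2},
  {"dr": [0, 0, 4.25], "slide": [-86, -54, 2], "jaw": 2},
])

```text
clock: 9.45
position: [510.5, 172.4, 100.0]
ee_rot: [-0.603, 0.798, 0.0, -0.0]
contact_force: [-0.2, 0.2, -0.6]
gripper_width: 6.7
grasp_force: 61.0
```

Run:
```python
from h import *
np.set_printoptions(precision=1,suppress=True)
go((511,174.6,99.5),-106)
S=optics.get_image('side');T=optics.get_image('top');cv2.imwrite('pics/s5.png',S);cv2.imwrite('pics/t5.png',T)
E_=(524,220,145);print(proj('side',E_),proj('top',E_),proj('top',(538.2,278.3,145)),proj('side',(538.2,278.3,145)))
f=lambda im,x,y,w,h:cv2.resize(im[y:y+h,x:x+w],(400,400),interpolation=cv2.INTER_CUBIC)
cv2.imwrite('pics/crop5.png',np.hstack([f(T,140,140,80,80),f(S,230,120,80,80)]))
```

```text
t 9.45 pos [510.5 172.4 100. ] j [ 0.6  0.3 -0.3 -0.  -0.9 -0.9] F [-0.2  0.2 -0.6] w 6.7 yaw -105.82
slide [-2.2  0.1  0.5] dr [ 0. -0.  0.]
[261.7 160.7] [189.2 193.4] [160.9 187.3] [258.3 152.2]
```

View pics/crop5.png

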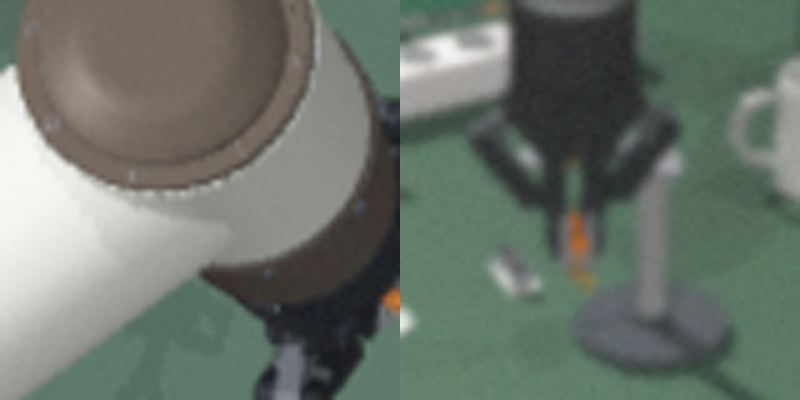

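Run:
```python
from h import *
np.set_printoptions(precision=2,suppress=True)
x=np.array([.276,.961,0]);y=np.array([-.961,.276,0]);f=np.array([510.8,173.6,145.6])
S=cv2.imread('pics/s5.png')
P=pts(mask(S,(5,140,140),(20,255,255),(255,155,20,20)));print(len(P),P.mean(0),P.min(0),P.max(0))
print("end face",proj('side',f-22*x),"corners",[proj('side',f-22*x+a*y+[0,0,b]) for a in(-4,4) for b in(-13,13)],"top ctr",proj('side',f+[0,0,13]),"blade tip",proj('side',f-55.5*x))
for r in range(160,182): print(r,' '.join("%3d/%3d/%3d"%tuple(p) for p in cv2.cvtColor(S,cv2.COLOR_BGR2HSV)[r,260:272]))
```

```text
10 [265.2 167.1] [264. 164.] [266. 169.]
end face [265.22 171.4 ] corners [array([266.56, 175.06]), array([266.5 , 167.49]), array([263.95, 175.27]), array([263.85, 167.7 ])] top ctr [264.06 164.13] blade tip [266.97 176.94]
160  90/ 34/ 52  83/ 38/ 53  81/ 43/ 60  75/ 54/ 85  68/ 56/100  68/ 46/ 89  71/ 40/ 70  99/ 33/ 54  90/  5/ 50  90/ 15/ 51  81/ 31/ 57  75/ 44/ 69
161  90/ 19/ 55  84/ 24/ 54  71/ 31/ 66  55/ 33/ 84  46/ 40/ 95  48/ 44/ 86  43/ 26/ 68  66/ 22/ 58  98/ 17/ 60  90/ 10/ 53  79/ 33/ 62  71/ 50/ 86
162  90/ 18/ 58  90/ 13/ 57  45/  8/ 66  20/ 57/ 90  20/ 83/107  17/ 92/105  19/ 45/ 80 105/  7/ 72 105/ 20/ 76  86/ 28/ 64  74/ 45/ 74  70/ 48/ 95
163  77/ 29/ 61  98/ 15/ 68  30/  6/ 84  13/ 63/110  14/130/129  14/143/128  12/ 86/101   0/  3/ 86 102/ 15/ 87  77/ 23/ 78  76/ 41/ 80  71/ 53/101
164  86/ 30/ 68 100/ 11/ 72  60/  5/ 93  11/ 64/120  12/134/148  13/171/145   9/ 95/116  23/ 11/ 97 100/ 16/ 95  86/ 26/ 79  77/ 47/ 86  70/ 54/ 99
165  77/ 33/ 69  78/ 17/ 76  50/  8/ 97  12/ 53/120  11/126/142  13/167/142  11/104/123   8/ 20/104 100/  8/ 94  86/ 24/ 84  71/ 41/ 88
[... 1680 characters left out ...]
  68/ 57/126  64/ 49/126  53/ 51/120  38/ 69/119  32/ 82/118  35/ 66/119  51/ 43/118  71/ 44/117  75/ 40/114
178  69/ 60/127  71/ 65/126  68/ 60/123  72/ 63/125  69/ 59/125  67/ 54/123  54/ 50/122  43/ 52/122  36/ 47/114  63/ 23/111  85/ 26/108  87/ 24/108
179  69/ 63/126  70/ 64/128  70/ 61/125  71/ 63/126  71/ 58/124  70/ 59/126  67/ 48/121  58/ 27/115  56/ 18/111  95/ 14/106  90/ 15/104  98/ 19/105
180  69/ 54/123  68/ 60/124  68/ 64/128  68/ 57/125  71/ 59/121  70/ 55/120  77/ 44/117  85/ 31/108  81/ 24/106  94/ 19/106 105/ 23/110 104/ 25/110
181  68/ 59/126  68/ 62/128  70/ 60/128  70/ 64/127  68/ 54/123  76/ 46/116  85/ 31/107  93/ 24/108 102/ 24/108  98/ 26/106 103/ 29/106  98/ 28/110
```

The side view shows the key held level, fob at (265,167), blade tip at (267,177), roughly as predicted. The brass of the gate is visible between the fingers at (265,152). The top camera is blocked by the arm, so I'll approach by reckoning and go on by feel.

>>> step_arm([
  {"dr": [0, 0, 0], "slide": [-8, 0.7, 0], "jaw": 2},
  {"dr": [0, 0, 0], "slide": [-18, 0.7, 0], "jaw": 2},
  {"dr": [0, 0, 0], "slide": [-28, 0.7, 0], "jaw": 2},
  {"dr": [0, 0, 0], "slide": [-36, 0.7, 0], "jaw": 2},
  {"dr": [0, 0, 0], "slide": [-41, 0.7, 0], "jaw": 2},
  {"dr": [0, 0, 0], "slide": [-44, 0.7, 0], "jaw": 2},
  {"dr": [0, 0, 0], "slide": [-46, 0.7, 0], "jaw": 2},
  {"dr": [0, 0, 0], "slide": [-46, 0.7, 0], "jaw": 2},
])

```text
clock: 10.55
position: [522.7, 217.2, 100.1]
ee_rot: [-0.603, 0.798, 0.0, -0.0]
contact_force: [-0.8, 0.1, -0.7]
gripper_width: 6.8
grasp_force: 61.0
```

```bash
cat >> h.py <<'E'
def st():
    s=arm.read_state();F=np.array([538.2,278.3,145]);x=np.array([.276,.961,0]);y=np.array([-.961,.276,0])
    d=s["position"]-F;f=s["contact_force"]
    print("t %.2f eye x %.1f y %.1f z %.1f  F push %.1f lat %.1f z %.1f w %.1f g %.1f"%(s["clock"],d@x+47.2,d@y,d[2]+45.6,f@x,f@y,f[2],s["gripper_width"],s["grasp_force"]),np.round(s["wrist_torque"],2))
E
python3 - <<'E'
from h import *
st()
S=optics.get_image('side');cv2.imwrite('pics/crop6.png',cv2.resize(S[130:190,225:305],(800,600),interpolation=cv2.INTER_CUBIC))
E
```

```text
t 10.55 eye x -15.8 y -2.0 z 0.7  F push -0.2 lat 0.8 z -0.7 w 6.8 g 61.0 [ 0.03  0.   -0.01]
```

View pics/crop6.png

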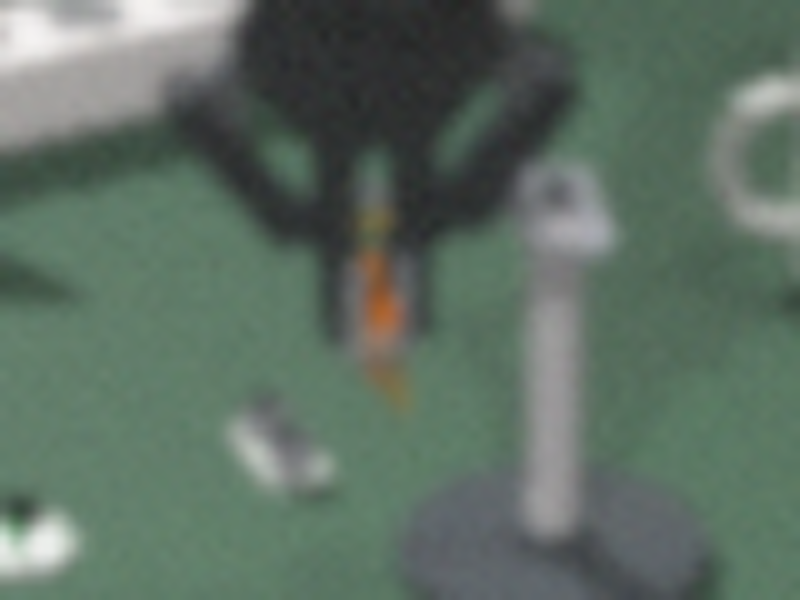

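The picture shows the fob at crop (380,300) with the gate's brass just ahead at (375,220), in line between the fingers. The right-hand finger link is clear of the post. From here I go by force.

>>> step_arm([
  {"dr": [0, 0, 0], "slide": [-1.5, 0, 0], "jaw": 2},
  {"dr": [0, 0, 0], "slide": [-3, 0, 0], "jaw": 2},
  {"dr": [0, 0, 0], "slide": [-4.5, 0, 0], "jaw": 2},
  {"dr": [0, 0, 0], "slide": [-6, 0, 0], "jaw": 2},
  {"dr": [0, 0, 0], "slide": [-7, 0, 0], "jaw": 2},
  {"dr": [0, 0, 0], "slide": [-8, 0, 0], "jaw": 2},
  {"dr": [0, 0, 0], "slide": [-9, 0, 0], "jaw": 2},
  {"dr": [0, 0, 0], "slide": [-9, 0, 0], "jaw": 2},
])

```text
clock: 11.6
position: [525.2, 226.0, 100.1]
ee_rot: [-0.603, 0.798, 0.0, 0.0]
contact_force: [0.9, 0.1, -0.9]
gripper_width: 6.7
grasp_force: 61.0
```

```bash
python3 -c "
from h import *
st()"
```

```text
t 11.60 eye x -6.6 y -2.0 z 0.7  F push 0.3 lat -0.9 z -0.9 w 6.7 g 61.0 [ 0.04 -0.01  0.02]
```

>>> step_arm([
  {"dr": [0, 0, 0], "slide": [-0.4, 0, 0], "jaw": 2},
  {"dr": [0, 0, 0], "slide": [-0.8, 0, 0], "jaw": 2},
  {"dr": [0, 0, 0], "slide": [-1.2, 0, 0], "jaw": 2},
  {"dr": [0, 0, 0], "slide": [-1.6, 0, 0], "jaw": 2},
  {"dr": [0, 0, 0], "slide": [-2.0, 0, 0], "jaw": 2},
  {"dr": [0, 0, 0], "slide": [-2.4, 0, 0], "jaw": 2},
  {"dr": [0, 0, 0], "slide": [-2.8, 0, 0], "jaw": 2},
  {"dr": [0, 0, 0], "slide": [-3, 0, 0], "jaw": 2},
])

```text
clock: 12.6
position: [526.0, 228.9, 100.1]
ee_rot: [-0.603, 0.798, 0.0, 0.0]
contact_force: [-0.0, -0.3, -0.1]
gripper_width: 6.9
grasp_force: 61.0
```

```bash
python3 -c "
from h import *
st()"
```

```text
t 12.60 eye x -3.7 y -2.0 z 0.7  F push -0.3 lat -0.1 z -0.1 w 6.9 g 61.0 [ 0.02  0.01 -0.02]
```

>>> step_arm([
  {"dr": [0, 0, 0], "slide": [-0.4, 0, 0], "jaw": 2},
  {"dr": [0, 0, 0], "slide": [-0.8, 0, 0], "jaw": 2},
  {"dr": [0, 0, 0], "slide": [-1.2, 0, 0], "jaw": 2},
  {"dr": [0, 0, 0], "slide": [-1.6, 0, 0], "jaw": 2},
  {"dr": [0, 0, 0], "slide": [-2.0, 0, 0], "jaw": 2},
  {"dr": [0, 0, 0], "slide": [-2.0, 0, 0], "jaw": 2},
  {"dr": [0, 0, 0], "slide": [-2.0, 0, 0], "jaw": 2},
  {"dr": [0, 0, 0], "slide": [-2, 0, 0], "jaw": 2},
])

```text
clock: 13.6
position: [526.4, 230.4, 100.0]
ee_rot: [-0.603, 0.798, -0.0, -0.0]
contact_force: [0.0, -2.9, -0.1]
gripper_width: 6.8
grasp_force: 61.1
```

```bash
python3 -c "
from h import *
st()"
```

```text
t 13.60 eye x -2.1 y -1.9 z 0.6  F push -2.8 lat -0.8 z -0.1 w 6.8 g 61.1 [-0.7   0.09  0.  ]
```

>>> step_arm([
  {"dr": [0, 0, 0], "slide": [-0.4, 0, 0], "jaw": 2},
  {"dr": [0, 0, 0], "slide": [-0.8, 0, 0], "jaw": 2},
  {"dr": [0, 0, 0], "slide": [-1.2, 0, 0], "jaw": 2},
  {"dr": [0, 0, 0], "slide": [-1.6, 0, 0], "jaw": 2},
  {"dr": [0, 0, 0], "slide": [-2.0, 0, 0], "jaw": 2},
  {"dr": [0, 0, 0], "slide": [-2.0, 0, 0], "jaw": 2},
  {"dr": [0, 0, 0], "slide": [-2.0, 0, 0], "jaw": 2},
  {"dr": [0, 0, 0], "slide": [-2, 0, 0], "jaw": 2},
])

```text
clock: 14.6
position: [527.0, 232.6, 100.1]
ee_rot: [-0.603, 0.798, 0.0, -0.0]
contact_force: [-1.1, -3.0, 0.1]
gripper_width: 6.9
grasp_force: 61.1
```

```bash
python3 -c "
from h import *
st()"
```

```text
t 14.60 eye x 0.2 y -1.9 z 0.7  F push -3.2 lat 0.2 z 0.1 w 6.9 g 61.1 [-0.85  0.18 -0.  ]
```

About 3 N of springy resistance over 2 mm: that is the gate opening.

>>> step_arm([
  {"dr": [0, 0, 0], "slide": [-0.8, 0, 0], "jaw": 2},
  {"dr": [0, 0, 0], "slide": [-1.6, 0, 0], "jaw": 2},
  {"dr": [0, 0, 0], "slide": [-2.4, 0, 0], "jaw": 2},
  {"dr": [0, 0, 0], "slide": [-3.2, 0, 0], "jaw": 2},
  {"dr": [0, 0, 0], "slide": [-4.0, 0, 0], "jaw": 2},
  {"dr": [0, 0, 0], "slide": [-5, 0, 0], "jaw": 2},
  {"dr": [0, 0, 0], "slide": [-5, 0, 0], "jaw": 2},
  {"dr": [0, 0, 0], "slide": [-5, 0, 0], "jaw": 2},
])

```text
clock: 15.6
position: [528.3, 237.5, 100.0]
ee_rot: [-0.603, 0.798, 0.0, -0.0]
contact_force: [-0.6, -5.2, 0.5]
gripper_width: 6.9
grasp_force: 61.1
```

```bash
python3 -c "
from h import *
st()"
```

```text
t 15.60 eye x 5.2 y -1.7 z 0.6  F push -5.2 lat -0.8 z 0.5 w 6.9 g 61.1 [-1.13  0.36  0.02]
```

>>> step_arm([
  {"dr": [0, 0, 0], "slide": [-0.7, 0, 0], "jaw": 2},
  {"dr": [0, 0, 0], "slide": [-1.4, 0, 0], "jaw": 2},
  {"dr": [0, 0, 0], "slide": [-2.1, 0, 0], "jaw": 2},
  {"dr": [0, 0, 0], "slide": [-2.8, 0, 0], "jaw": 2},
  {"dr": [0, 0, 0], "slide": [-3.5, 0, 0], "jaw": 2},
  {"dr": [0, 0, 0], "slide": [-4, 0, 0], "jaw": 2},
  {"dr": [0, 0, 0], "slide": [-4, 0, 0], "jaw": 2},
  {"dr": [0, 0, 0], "slide": [-4, 0, 0], "jaw": 2},
])

```text
clock: 16.6
position: [529.4, 241.4, 100.0]
ee_rot: [-0.603, 0.798, 0.0, -0.0]
contact_force: [-2.6, -3.3, -0.4]
gripper_width: 7.0
grasp_force: 61.0
```

```bash
python3 -c "
from h import *
st()"
```

```text
t 16.60 eye x 9.3 y -1.7 z 0.6  F push -3.9 lat 1.6 z -0.4 w 7.0 g 61.0 [-1.02  0.74  0.08]
```

>>> step_arm([
  {"dr": [0, 0, 0], "slide": [-0.4, 0, 0], "jaw": 2},
  {"dr": [0, 0, 0], "slide": [-0.8, 0, 0], "jaw": 2},
  {"dr": [0, 0, 0], "slide": [-1.2, 0, 0], "jaw": 2},
  {"dr": [0, 0, 0], "slide": [-1.6, 0, 0], "jaw": 2},
  {"dr": [0, 0, 0], "slide": [-2.0, 0, 0], "jaw": 2},
  {"dr": [0, 0, 0], "slide": [-2.4, 0, 0], "jaw": 2},
  {"dr": [0, 0, 0], "slide": [-2.5, 0, 0], "jaw": 2},
  {"dr": [0, 0, 0], "slide": [-2.5, 0, 0], "jaw": 2},
])

```text
clock: 17.6
position: [530.0, 244.1, 100.0]
ee_rot: [-0.603, 0.798, 0.0, -0.0]
contact_force: [-5.9, -1.0, -1.0]
gripper_width: 6.8
grasp_force: 61.1
```

```bash
python3 -c "
from h import *
st()"
```

```text
t 17.60 eye x 12.0 y -1.6 z 0.6  F push -2.6 lat 5.4 z -1.0 w 6.8 g 61.1 [-0.41  1.35  0.22]
```

>>> step_arm([
  {"dr": [0, 0, 0], "slide": [-0.2, 0, 0], "jaw": 2},
  {"dr": [0, 0, 0], "slide": [-0.4, 0, 0], "jaw": 2},
  {"dr": [0, 0, 0], "slide": [-0.6, 0, 0], "jaw": 2},
  {"dr": [0, 0, 0], "slide": [-0.8, 0, 0], "jaw": 2},
  {"dr": [0, 0, 0], "slide": [-1.0, 0, 0], "jaw": 2},
  {"dr": [0, 0, 0], "slide": [-1.2, 0, 0], "jaw": 2},
  {"dr": [0, 0, 0], "slide": [-1.2, 0, 0], "jaw": 2},
  {"dr": [0, 0, 0], "slide": [-1.2, 0, 0], "jaw": 2},
])

```text
clock: 18.6
position: [530.5, 245.2, 100.1]
ee_rot: [-0.603, 0.798, 0.0, 0.0]
contact_force: [-4.5, -0.6, -1.2]
gripper_width: 6.8
grasp_force: 61.1
```

```bash
python3 -c "
from h import *
st()"
```

```text
t 18.60 eye x 13.3 y -1.8 z 0.7  F push -1.8 lat 4.2 z -1.2 w 6.8 g 61.1 [-0.33  1.52  0.18]
```

>>> step_arm([
  {"dr": [0, 0, 0], "slide": [-0.2, 0, 0], "jaw": 2},
  {"dr": [0, 0, 0], "slide": [-0.4, 0, 0], "jaw": 2},
  {"dr": [0, 0, 0], "slide": [-0.6, 0, 0], "jaw": 2},
  {"dr": [0, 0, 0], "slide": [-0.8, 0, 0], "jaw": 2},
  {"dr": [0, 0, 0], "slide": [-1.0, 0, 0], "jaw": 2},
  {"dr": [0, 0, 0], "slide": [-1.0, 0, 0], "jaw": 2},
  {"dr": [0, 0, 0], "slide": [-1.0, 0, 0], "jaw": 2},
  {"dr": [0, 0, 0], "slide": [-1.0, 0, 0], "jaw": 2},
])

```text
clock: 19.6
position: [530.9, 245.8, 100.1]
ee_rot: [-0.603, 0.798, -0.0, 0.0]
contact_force: [-0.2, -0.5, -1.9]
gripper_width: 6.7
grasp_force: 61.0
```

```bash
python3 -c "
from h import *
st()"
```

```text
t 19.60 eye x 14.0 y -1.9 z 0.7  F push -0.5 lat 0.1 z -1.9 w 6.7 g 61.0 [ 0.    0.02 -0.03]
```

The force dropped to zero at 14 mm: the click. I'll verify with a gentle pull-back before letting go.

>>> step_arm([
  {"dr": [0, 0, 0], "slide": [1.5, 0, 0], "jaw": 2},
  {"dr": [0, 0, 0], "slide": [3, 0, 0], "jaw": 2},
  {"dr": [0, 0, 0], "slide": [4.5, 0, 0], "jaw": 2},
  {"dr": [0, 0, 0], "slide": [6, 0, 0], "jaw": 2},
  {"dr": [0, 0, 0], "slide": [6.5, 0, 0], "jaw": 2},
  {"dr": [0, 0, 0], "slide": [7, 0, 0], "jaw": 2},
  {"dr": [0, 0, 0], "slide": [7.5, 0, 0], "jaw": 2},
  {"dr": [0, 0, 0], "slide": [7.5, 0, 0], "jaw": 2},
])

```text
clock: 20.6
position: [528.8, 238.6, 100.1]
ee_rot: [-0.603, 0.798, -0.0, -0.0]
contact_force: [0.5, 0.2, -1.4]
gripper_width: 6.5
grasp_force: 61.0
```

```bash
python3 -c "
from h import *
st()"
```

```text
t 20.60 eye x 6.5 y -1.9 z 0.7  F push 0.4 lat -0.4 z -1.4 w 6.5 g 61.0 [-0.01  0.02  0.01]
```

>>> step_arm([
  {"dr": [0, 0, 0], "slide": [0.2, 0, 0], "jaw": 2},
  {"dr": [0, 0, 0], "slide": [0.4, 0, 0], "jaw": 2},
  {"dr": [0, 0, 0], "slide": [0.6, 0, 0], "jaw": 2},
  {"dr": [0, 0, 0], "slide": [0.8, 0, 0], "jaw": 2},
  {"dr": [0, 0, 0], "slide": [1.0, 0, 0], "jaw": 2},
  {"dr": [0, 0, 0], "slide": [1.0, 0, 0], "jaw": 2},
  {"dr": [0, 0, 0], "slide": [1.0, 0, 0], "jaw": 2},
  {"dr": [0, 0, 0], "slide": [1.0, 0, 0], "jaw": 2},
])

```text
clock: 21.6
position: [528.5, 237.7, 100.1]
ee_rot: [-0.603, 0.798, 0.0, -0.0]
contact_force: [-0.3, 0.2, -1.1]
gripper_width: 6.5
grasp_force: 61.0
```

```bash
python3 -c "
from h import *
st()"
```

```text
t 21.60 eye x 5.5 y -1.9 z 0.7  F push 0.1 lat 0.4 z -1.1 w 6.5 g 61.0 [-0.   -0.01  0.06]
```

>>> step_arm([
  {"dr": [0, 0, 0], "slide": [0.2, 0, 0], "jaw": 2},
  {"dr": [0, 0, 0], "slide": [0.4, 0, 0], "jaw": 2},
  {"dr": [0, 0, 0], "slide": [0.6, 0, 0], "jaw": 2},
  {"dr": [0, 0, 0], "slide": [0.8, 0, 0], "jaw": 2},
  {"dr": [0, 0, 0], "slide": [1.0, 0, 0], "jaw": 2},
  {"dr": [0, 0, 0], "slide": [1.0, 0, 0], "jaw": 2},
  {"dr": [0, 0, 0], "slide": [1.0, 0, 0], "jaw": 2},
  {"dr": [0, 0, 0], "slide": [1.0, 0, 0], "jaw": 2},
])

```text
clock: 22.6
position: [528.4, 237.0, 100.2]
ee_rot: [-0.603, 0.798, 0.0, 0.0]
contact_force: [-0.2, 1.9, -0.3]
gripper_width: 7.0
grasp_force: 61.0
```

```bash
python3 -c "
from h import *
st()"
```

```text
t 22.60 eye x 4.8 y -2.0 z 0.8  F push 1.8 lat 0.7 z -0.3 w 7.0 g 61.0 [ 0.64 -0.07 -0.  ]
```

The pull-back met a shut gate (+1.8 N), so the key is captured. Easing off 3 mm, then releasing.

>>> step_arm([
  {"dr": [0, 0, 0], "slide": [-1, 0, 0], "jaw": 2},
  {"dr": [0, 0, 0], "slide": [-2, 0, 0], "jaw": 2},
  {"dr": [0, 0, 0], "slide": [-2.5, 0, 0], "jaw": 2},
  {"dr": [0, 0, 0], "slide": [-2.5, 0, 0], "jaw": 2},
  {"dr": [0, 0, 0], "slide": [-2.5, 0, 0], "jaw": 10},
  {"dr": [0, 0, 0], "slide": [-2.5, 0, 0], "jaw": 16},
  {"dr": [0, 0, 0], "slide": [-2.5, 0, 0], "jaw": 24},
  {"dr": [0, 0, 0], "slide": [-2.5, 0, 0], "jaw": 30},
])

```text
clock: 23.6
position: [529.0, 239.1, 100.2]
ee_rot: [-0.603, 0.798, -0.0, 0.0]
contact_force: [-0.1, -0.6, -1.2]
gripper_width: 30.0
grasp_force: 0.0
```

```bash
python3 -c "
from h import *
st()
S=optics.get_image('side')
P=pts(mask(S,(5,120,110),(22,255,255),(235,140,55,60)));print(len(P),P.mean(0),P.min(0),P.max(0))
print(proj('side',(540,277,145)),proj('side',(540,277,100)))"
```

```text
t 23.60 eye x 7.0 y -1.9 z 0.8  F push -0.6 lat -0.1 z -1.2 w 30.0 g 0.0 [ 0.03  0.01 -0.02]
44 [260.63636364 163.77272727] [259. 158.] [262. 170.]
[258.9595676  152.26314609] [259.20201482 164.47590997]
```

>>> step_arm([
  {"dr": [0, 0, 0], "slide": [5, 0, 0], "jaw": 32},
  {"dr": [0, 0, 0], "slide": [15, 0, 0], "jaw": 32},
  {"dr": [0, 0, 0], "slide": [30, 0, 0], "jaw": 32},
  {"dr": [0, 0, 0], "slide": [50, 0, 0], "jaw": 32},
  {"dr": [0, 0, 0], "slide": [75, 0, 0], "jaw": 32},
  {"dr": [0, 0, 0], "slide": [100, 0, -20], "jaw": 32},
  {"dr": [0, 0, 0], "slide": [130, 0, -45], "jaw": 32},
  {"dr": [0, 0, 0], "slide": [160, 0, -70], "jaw": 32},
])

```text
clock: 24.65
position: [484.2, 83.0, 170.8]
ee_rot: [-0.603, 0.798, 0.0, -0.0]
contact_force: [-0.1, -0.6, -0.1]
gripper_width: 31.9
grasp_force: 0.0
```

>>> step_arm([
  {"dr": [0, 0, 0], "slide": [20, 0, -10], "jaw": 32},
  {"dr": [0, 0, 0], "slide": [50, 0, -20], "jaw": 32},
  {"dr": [0, 0, 0], "slide": [80, 0, -20], "jaw": 32},
  {"dr": [0, 0, 0], "slide": [80, 0, -20], "jaw": 32},
  {"dr": [0, 0, 0], "slide": [80, 0, -20], "jaw": 32},
  {"dr": [0, 0, 0], "slide": [80, 0, -20], "jaw": 32},
  {"dr": [0, 0, 0], "slide": [80, 0, -20], "jaw": 32},
  {"dr": [0, 0, 0], "slide": [80, 0, -20], "jaw": 32},
])

```text
clock: 25.65
position: [463.5, 8.6, 190.0]
ee_rot: [-0.603, 0.798, 0.0, -0.0]
contact_force: [-0.2, -0.4, -0.6]
gripper_width: 31.8
grasp_force: 0.0
```

```bash
python3 -c "
from h import *
np.set_printoptions(precision=1,suppress=True)
st()
for n,b in (('side',(225,140,70,70)),('top',(140,150,60,60))):
  S=optics.get_image(n)
  P=pts(mask(S,(5,120,100),(22,255,255),b));print(n,len(P),P.size and (P.mean(0),P.min(0),P.max(0)))
  for z in (145,102): print(proj(n,(540,281,z)))"
```

```text
t 25.65 eye x -232.6 y -2.7 z 90.6  F push -0.5 lat 0.0 z -0.6 w 31.8 g 0.0 [-0.   0.1 -0. ]
side 53 (array([260.4, 166.1]), array([256., 161.]), array([263., 179.]))
[258.5 151.8]
[258.7 163.4]
top 9 (array([163., 180.]), array([162., 178.]), array([164., 182.]))
[159.7 186.5]
[165.1 191.1]
```

The fob hangs about 45 mm below the hook. I'll let it settle for a second, then hand in.

>>> step_arm([
  {"dr": [0, 0, 0], "slide": [0, 0, 0], "jaw": 32},
  {"dr": [0, 0, 0], "slide": [0, 0, 0], "jaw": 32},
  {"dr": [0, 0, 0], "slide": [0, 0, 0], "jaw": 32},
  {"dr": [0, 0, 0], "slide": [0, 0, 0], "jaw": 32},
  {"dr": [0, 0, 0], "slide": [0, 0, 0], "jaw": 32},
  {"dr": [0, 0, 0], "slide": [0, 0, 0], "jaw": 32},
  {"dr": [0, 0, 0], "slide": [0, 0, 0], "jaw": 32},
  {"dr": [0, 0, 0], "slide": [0, 0, 0], "jaw": 32},
])

```text
clock: 26.75
position: [463.4, 8.2, 190.1]
ee_rot: [-0.603, 0.798, 0.0, -0.0]
contact_force: [-0.1, 0.3, -0.1]
gripper_width: 32.1
grasp_force: 0.0
```

```bash
python3 -c "
from h import *
S=optics.get_image('side');P=pts(mask(S,(5,120,100),(22,255,255),(225,140,70,70)));print(len(P),P.mean(0))
print(arm.job_done())"
```

```text
32 [260.    164.125]
the job is handed in; nothing more can be done
None
```

I drew the orange key from the lock and clipped it onto the snap hook, where it now hangs free; the job was handed in at about 27 s, and the hand-in call returned no verdict. I felt the click, a gentle pull-back met the shut gate, and the highest push force I read was about 6 N.

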